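Set the sampling pole to full length

TASK

The telescopic sampling pole lies clamped in its bench holder with the blue handle section pushed in. Let it out to its full length: pinch the two spring buttons flush, draw the handle straight out until they click into the next pair of holes, and do it again, until the buttons stand fully out of the last pair of holes, the pair next to the handle's open mouth; then let go. Go by feel: do not haul on the handle once the buttons have caught or wrench it sideways, and leave the other things on the bench alone.

Things in the scene. Friction and masses are not known exactly. Their poses are not given: they have to be found in the camera images.
- pole: Fixed bench holder with the pole's dark grey lower section (22 mm square tube, level, axis 120 mm above the bench) in two screw clamps. Origin on the bench under the buttons; y runs along the pole from the handle to the dipper, z up. Clamps stand 177 to 213 and 357 to 393 mm along +y, 142 mm high; an open fork stands 204 to 226 mm along -y, below and beside the handle.
- handle: Loose blue handle section, square tube 28 x 28 mm, 2 mm wall, about 0.4 kg; slides on the lower section with 1 mm play all round. Origin on its axis at the open mouth, y out of the mouth; rubber-gripped closed end 520 mm along -y. Three pairs of 12 mm holes in its upright sides, unevenly spaced, 30 to 60 mm apart; the last pair 15 to 40 mm from the mouth; the buttons start in the pair farthest from the mouth.
- buttons (a point): Point on the tube's axis midway between the two spring buttons, 119 mm above the bench, fixed to the lower section. The steel domed buttons, 10 mm across, stick out of the handle's upright sides, 14 to 19 mm off along the pole's -x and +x. Flat pads gripping the tube here with 25 N push both flush and hold it; drawing it along the pole's -y slides the domes under its wall (10 to 15 N, then about 5 N until the click).
- near_button (a joint): Travel of the button on the pole's -x side, in m: 0 fully out (tip 5 mm proud of the handle), 0.005 flush with the handle's outside, 0.007 under its wall. Spring: 2.4 N when out, 4.4 N flush, 5.2 N under the wall.
- far_button (a joint): Travel of the button on the pole's +x side, in m, as for the near button.
- jar: Bystander: amber jar with a black lid, 60 mm across, 85 mm high; origin at the centre of its underside.
- wash_bottle: Bystander: white wash bottle with an orange cap and bent spout, 70 mm across, 195 mm high; origin at the centre of its underside.
- tip_box: Bystander: pipette tip box with a yellow band, 80 x 120 x 70 mm; origin at the centre of its underside.
- sample_bottle: Bystander: white sample bottle with a blue cap, 54 mm across, 95 mm high; origin at the centre of its underside.

How it is judged:
On the way:
1. both buttons stand fully out of the middle pair of holes (y of handle in the frame of buttons between 0.055 and 0.095 m and value of joint each of near_button, far_button below 0.0015 m), for 0.2 s.
At the end, for the whole second after the job is handed in: Both buttons stand fully out (values under 1.5 mm) in the last pair of holes, so that the handle's mouth is 10 to 45 mm beyond the buttons, and the handle is at rest, let go (y of handle in the frame of buttons between 0.01 and 0.045 m and value of joint each of near_button, far_button below 0.0015 m and linear speed of handle below 0.01 m/s); the robot touches nothing.
It fails at once if the handle is hauled or wrenched: more than 25 N between the handle and the pole with its buttons (contact force between handle and pole above 25 N).
It fails at once if a bystander is moved more than 15 mm (distance of any of jar, wash_bottle, tip_box, sample_bottle from where it was at the start of the episode above 0.015 m).
It also fails if it takes over 54 s, if anything falls off the work surface, if the arm or the gripper's body presses on something with over 40 N, if the wrist force passes 120 N, or if a joint passes its speed limit or range.

ROBOT

A 6-joint arm with a two-finger parallel gripper is mounted at the origin on the work surface. World frame = base frame: x ahead of the robot, y to its left, z up, the work surface at z = 0. Lengths are in m, angles in rad, forces in N, time in s.
With the tool pointing down it reaches from about 0.325 to 0.875 m from the base axis. Payload 4.4 kg.
Tool frame: the origin (TCP) lies at the very end of the fingers, on their centre line; the grasp point (between the pads) lies manip.tcp_to_grasp behind it (manip.tcp_to_grasp is the distance from the TCP to the grasp point, in m); y points along the fingers, z is the direction in which the jaws open and shut, and the axes are right-handed (so a half turn about y gives the same grasp; the last joint's range is limited). The gripper opens to 85 mm and grips with 20 to 120 N. Pads are 22 mm wide; open, the fingers measure 114 mm over their backs; the gripper's body (76 mm by 85 mm) begins 54 mm behind the grasp point. The pads swing forward as they close: fully open they stand 13 mm farther back than shut.
Start: joints at [1.067, 0.207, 1.542, -0, 1.393, -0.15], TCP at [0.199, 0.54, 0.231] pointing down, gripper open.
Joint ranges: [-2.73, 2.73], [-0.86, 2.22], [0.23, 2.46], [-1.11, 4.25], [0.08, 2.63], [-2.82, 2.82]. Speed limits (rad/s): [2.79, 2.79, 3.14, 3.14, 3.14, 3.14].

INTERFACE

Orientations are given as a unit quaternion [x, y, z, w].
In Python, from cell import telemetry, optics, ticket, manip gives the robot as it stands.
- The arm moves only by the tool carry_out, never from a script. Its argument "steps" is a list that holds one entry, the list of rows, each a list of 4 numbers: the shift along the tool's x, y, z in mm, then the turn about the tool's y in rad. A call has 1 to 12 rows; each row is the pose to reach, as a shift and turn from the pose measured when the call began, along the tool's axes at that moment; what a row does not reach only later rows make up. A row lasts 1/12 s, in which the tool goes at most 41.7 mm and 7.16 degrees, less where a joint would pass 70% of its speed; a pose out of reach is approached as far as the arm can. A call with a gripper value outside its range is refused whole. "jaw" is the opening, from 0 (shut) to 1 (fully open), set as the call begins (left out, the last holds). The fingers move at their own pace and stop on an object; "grip_force" is the grip in N (left out, the last holds). Time passes only in rows, so rows that repeat a pose let the fingers close. It gives the time, the measured TCP pose, the force and the opening at its end, in the units of the state.
- telemetry.get_state(): the state, without advancing time (a new reading comes with each control period).
- optics.capture(name): name is "scene" or "top"; returns a dict with "color" (400x640x3 uint8, red, green, blue), "K" (3x3 intrinsics, pixels), "k1" (the pictures are not rectified: a ray, as slopes to the right and down, at radius r is drawn at 1 + k1 r^2 times it, then the intrinsics apply), "rvec" (rotation vector, rad) and "tvec" (3), from world to camera coordinates, as OpenCV has them. Camera axes: x right, y down, z forward; pixel columns grow to the right and rows downward; lengths in m; the calibration is good to about 2 mm. A picture is of the moment at which its call begins. There is no depth.
- ticket.close_job(): hands the job in, once; it reports no verdict.
Trained networks look in a picture, given as the dict that the camera call returned (one of the last four; its "shot" number tells which), for a name from the list of things; names that differ only in an ending like _2 or _b are one class to them, and where a whole thing is asked for, a point or a joint stands for the part that bears it (a point fixed in the world has none). Each returns a list of dicts, best first, with "conf" (0 to 1); they miss things now and then, are a little off and sometimes report something else, mostly with a low value. They report only what shows in the picture. A call takes as long as a camera call.
- optics.regions_of(thing, picture): "pixels" (400x640 bool, what is visible of it).
- optics.landmark_of(thing, picture): "location" ([x, y, z] in m, in world coordinates, good to about 4 mm: a listed point, or the origin of a listed thing).
The state is a dict: "clock": time; "joint_pos": joint angles; "dq": joint speeds; "tau": joint torques, N m; "tool_pos": TCP position; "tool_rot": TCP orientation; "wrist_force": force on the tool from outside, world axes, zero at the start; "moment": the same for the moment, N m; "gripper_width": finger opening in m.
Only numpy, scipy, OpenCV 4.12 (cv2) and the standard library are available. Lean on these libraries where they do the work, as an engineer would, in place of code of your own. Each camera call takes 0.05 s, during which the arm holds its last target.

## Working session

There is one attempt and no reset: what is moved stays moved. The work goes in short steps, Python scripts to look and compute and a tool call to move; the robot and the scene stay as the last step left them, time stands still between calls to the robot, and variables do not carry over. Pictures are saved under pics/ and viewed, and the job is handed in when it is done.

Besides the shell and the picture viewer there is one more tool, called after "Request:" in YAML: its name, and indented under it one key for each argument. carry_out: Moves the arm, as the interface text tells. Its arguments: {"type":"object","properties":{"steps":{"type":"array"},"jaw":{"type":"number"},"grip_force":{"type":"number"}},"required":["steps"]}

```bash
mkdir -p pics; ls; python3 - <<'E'
from cell import telemetry, optics, ticket, manip
import cv2, numpy as np
print(telemetry.get_state()); print({k:getattr(manip,k) for k in dir(manip) if not k.startswith('_')})
for n in ("scene","top"):
    p=optics.capture(n); cv2.imwrite(f"pics/{n}0.png",p["color"][:,:,::-1])
    print(n,p["K"],p["k1"],p["rvec"],p["tvec"])
    for t in ("pole","handle","buttons","near_button","far_button","jar","wash_bottle","tip_box","sample_bottle"):
        try: print(t,[(np.round(d["location"],4).tolist(),round(d["conf"],2)) for d in optics.landmark_of(t,p)])
        except Exception as e: print(t,e)
E
```

```text
pics
{'clock': 0.0, 'joint_pos': array([ 1.06748557e+00,  2.07462348e-01,  1.54296417e+00,  2.17200576e-06,
        1.39351700e+00, -1.50508433e-01]), 'dq': array([-1.05786859e-04,  1.07543170e-05,  1.41057282e-03,  5.81873828e-04,
       -2.11677387e-03, -1.66686943e-03]), 'tau': array([ 3.40278420e-04, -3.83025527e+01, -2.91603041e+01, -9.91144020e-06,
        1.05502474e-02, -6.29288749e-06]), 'tool_pos': array([0.19831925, 0.53889937, 0.23009689]), 'tool_rot': array([ 0.69692002, -0.12435622,  0.123821  , -0.69534623]), 'wrist_force': array([ 0.21370773,  0.07485579, -0.44373942]), 'moment': array([0.00063828, 0.00582137, 0.0306542 ]), 'gripper_width': 0.08502813856378409}
{'PlanningError': <class 'cell.PlanningError'>, 'tcp_to_grasp': 0.0187}
scene [[418.3531438    0.         321.8909762 ]
 [  0.         418.3531438  197.70994048]
 [  0.           0.           1.        ]] 0.005415938786032289 [ 1.13512279  2.34083454 -1.05363724] [ 0.29494748 -0.2638511   1.31955414]
pole [([0.4961, 0.0474, 0.0012], 0.76), ([0.6781, 0.1791, -0.0001], 0.51)]
handle [([0.5005, 0.1683, 0.1153], 0.
[... 433 characters left out ...]
.24971176]
 [  0.         366.01675525 195.25888933]
 [  0.           0.           1.        ]] -0.08387719250887005 [ 2.15745205 -2.12379414  0.12984901] [0.07370908 0.56084027 0.92327462]
pole [([0.5024, 0.0467, -0.0031], 0.66)]
handle [([0.4915, 0.1628, 0.1173], 0.62)]
buttons [([0.5017, 0.0507, 0.121], 0.76)]
near_button it knows: buttons, handle, jar, pole, sample_bottle, tip_box, wash_bottle
far_button it knows: buttons, handle, jar, pole, sample_bottle, tip_box, wash_bottle
jar [([0.651, -0.0591, 0.0043], 0.72)]
wash_bottle [([0.6813, 0.1806, -0.0012], 0.9)]
tip_box [([0.3329, 0.233, 0.0019], 0.97), ([0.3717, -0.1373, -0.0012], 0.24)]
sample_bottle [([0.3699, -0.1341, -0.0048], 0.79)]
```

View pics/scene0.png

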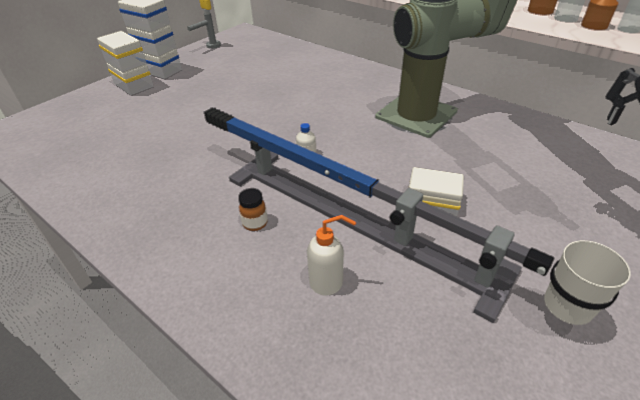

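View pics/top0.png

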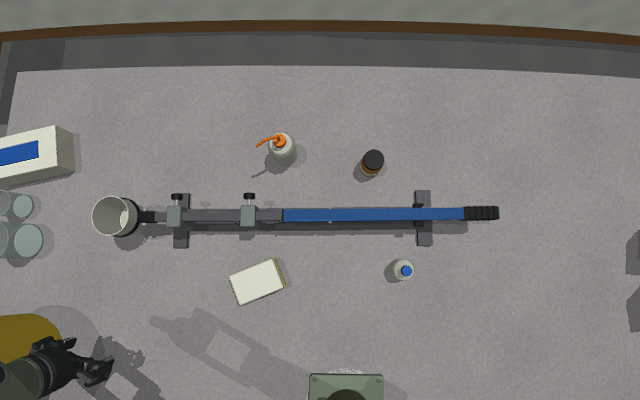

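The scene view shows the blue handle running from (225,122) to its mouth at (375,187), with the visible button at about (327,172). In the top view the handle spans columns 283–465 near row 214, so the pole runs nearly along world y. Next I'll fit the axis precisely.

```bash
cat > h.py <<'E'
import numpy as np, cv2
from cell import telemetry, optics, ticket, manip
from scipy.spatial.transform import Rotation as R
def ray(p,uv):
    K=p["K"]; k1=p["k1"]
    d=cv2.undistortPoints(np.array(uv,float).reshape(-1,1,2),K,np.array([k1,0,0,0.]))[:,0]
    Rm=cv2.Rodrigues(np.array(p["rvec"],float))[0]; t=np.array(p["tvec"],float).ravel()
    return -Rm.T@t, np.c_[d,np.ones(len(d))]@Rm
def onplane(p,uv,z):
    c,d=ray(p,uv); return c+d*((z-c[2])/d[:,2])[:,None]
def proj(p,X):
    return cv2.projectPoints(np.array(X,float).reshape(-1,1,3),np.array(p["rvec"],float),np.array(p["tvec"],float),p["K"],np.array([p["k1"],0,0,0.]))[0][:,0]
E
python3 - <<'E'
from h import *
p=optics.capture("top")
m=optics.regions_of("handle",p); print([(r["conf"],r["pixels"].sum()) for r in m])
hsv=cv2.cvtColor(p["color"],cv2.COLOR_RGB2HSV)
m=m[0]["pixels"]&(hsv[...,0]>95)&(hsv[...,0]<125)&(hsv[...,1]>120)
v,u=np.nonzero(m); print(u.min(),u.max())
# edges per column
cols=[c for c in range(u.min()+3,u.max()-3)]
top=onplane(p,[(c,v[u==c].min()-.5) for c in cols],.134)
bot=onplane(p,[(c,v[u==c].max()+.5) for c in cols],.134)
for e in(top,bot):
    a,b=np.polyfit(e[:,1],e[:,0],1); print("x at y=.05",a*.05+b,"slope",a)
print("mouth",onplane(p,[(u.min()-.5,215)],.134),"top",onplane(p,[(u.max()+.5,215)],.134))
print("cam",ray(p,[(320,200)])[0])
s=optics.capture("scene")
c=s["color"][90:210,200:400][:,:,::-1]; cv2.imwrite("pics/s1.png",cv2.resize(c,None,fx=4,fy=4,interpolation=cv2.INTER_CUBIC))
c=p["color"][180:240,270:430][:,:,::-1]; cv2.imwrite("pics/t1.png",cv2.resize(c,None,fx=5,fy=5,interpolation=cv2.INTER_CUBIC))
st=telemetry.get_state(); print(R.from_quat(st["tool_rot"]).as_matrix().round(4))
E
```

```text
[(0.91, np.int64(2876)), (0.19, np.int64(743))]
283 464
x at y=.05 0.5143821822710446 slope -0.02716988521915314
x at y=.05 0.4857831948614332 slope -0.0281089976342374
mouth [[0.49818798 0.16189242 0.134     ]] top [[ 0.50422885 -0.26921566  0.134     ]]
cam [0.42597325 0.0639475  0.99341249]
[[ 0.9384  0.      0.3455]
 [-0.3455  0.      0.9384]
 [ 0.     -1.      0.    ]]
```

View pics/s1.png

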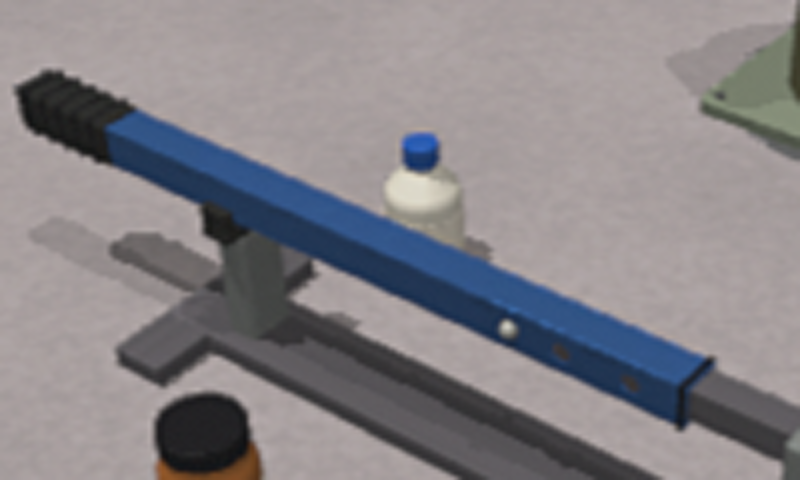

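View pics/t1.png

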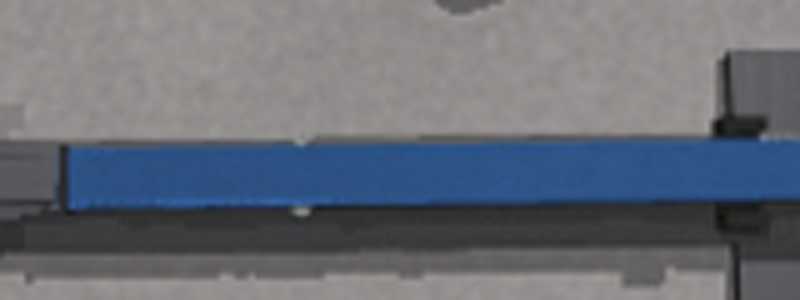

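The crops show one button at scene (327,172), with free holes at (340.3,177.8) and (357.3,185.8). In the top view both domes sit at column ~330.4. Next I'll get the hole spacing.

```bash
python3 - <<'E'
from h import *
s=optics.capture("scene"); p=optics.capture("top")
a=-0.0276
n=np.array([1,-a,0]); 
for nm,uv,off in (("btn",(327,172.25),.0175),("h1",(340.25,177.75),.014),("h2",(357.25,185.75),.014),("mouthmid",(371.5,191.5),.014)):
    c,d=ray(s,[uv]); q=np.array([.5001+off,.05,.12]); d=d[0]
    print(nm,(c+d*(n@(q-c))/(n@d)).round(4))
print(onplane(p,[(330.3,180+144/5),(330.3,180+211/5)],.119))
st=telemetry.get_state(); print(np.arctan2(st["tool_rot"][1],1))
E
```

```text
btn [0.5175 0.0552 0.1214]
h1 [0.513  0.0882 0.1194]
h2 [0.5118 0.1323 0.1186]
mouthmid [0.5109 0.1676 0.1206]
[[0.51616555 0.04910677 0.119     ]
 [0.484011   0.04871157 0.119     ]]
0.12344124103823421
```

The button lies at about (0.500, 0.050, 0.119), with hole steps of about 33 mm and 44 mm. That matches the stated ranges. I'm moving over the pole now.

Request:
carry_out:
  steps:
    - [[30, 0, -23.5, 0.1], [60, 0, -47, 0.2], [90, 0, -70.5, 0.3], [120, 0, -94, 0.4], [150, 0, -117.5, 0.5], [180, 0, -141, 0.6], [210, 0, -164.5, 0.7], [240, 0, -188, 0.8], [270, 0, -211.5, 0.9], [300, 0, -235, 1.0], [330, 0, -258.5, 1.1], [360, 0, -282, 1.19]]
  jaw: 1
  grip_force: 25

```text
clock: 2.05
tool_pos: [0.4398, 0.1488, 0.2317]
tool_rot: [-0.505, 0.494, -0.494, 0.506]
wrist_force: [0.2, 0.4, -0.5]
gripper_width: 0.0855
```

```bash
cat >> h.py <<'E'
def rel(tgt):
    st=telemetry.get_state(); M=R.from_quat(st["tool_rot"]).as_matrix(); 
    z=M[:,2]; print("t",st["clock"],"tcp",st["tool_pos"].round(4),"zang",np.degrees(np.arctan2(z[1],z[0])).round(2),"ydir",M[:,1].round(3),"w",st["gripper_width"].round(4),"F",st["wrist_force"].round(2),"M",st["moment"].round(2))
    print("shift mm",(M.T@(np.array(tgt)-st["tool_pos"])*1000).round(1), "turn to 1.58deg:",(np.arctan2(z[1],z[0])-.0276).round(4))
E
python3 -c "
from h import *
rel([.5001,.0495,.1003])"
```

```text
Traceback (most recent call last):
  File "h.py", line 15, in rel
    z=M[:,2]; print("t",st["clock"],"tcp",st["tool_pos"].round(4),"zang",np.degrees(np.arctan2(z[1],z[0])).round(2),"ydir",M[:,1].round(3),"w",st["gripper_width"].round(4),"F",st["wrist_force"].round(2),"M",st["moment"].round(2))
                                                                                                                                               ^^^^^^^^^^^^^^^^^^^^^^^^^
AttributeError: 'float' object has no attribute 'round'
```

```bash
sed -i 's/st\["gripper_width"\].round(4)/round(st["gripper_width"],4)/' h.py
python3 -c "
from h import *
rel([.5001,.0495,.1003])"
```

```text
t 2.05 tcp [0.4398 0.1488 0.2317] zang 1.32 ydir [ 0.001  0.    -1.   ] w 0.0855 F [ 0.22  0.38 -0.46] M [ 0.04 -0.    0.02]
shift mm [100.7 131.4  57.9] turn to 1.58deg: -0.0045
```

Request:
carry_out:
  steps:
    - [[25, 10, 14.5, 0], [50, 25, 29, 0], [75, 40, 43.5, -0.004], [100.7, 55, 57.9, -0.004], [100.7, 55, 57.9, -0.004], [100.7, 55, 57.9, -0.004]]

```text
clock: 2.55
tool_pos: [0.4997, 0.0483, 0.1756]
tool_rot: [0.506, -0.495, 0.493, -0.506]
wrist_force: [0.3, 0.9, 0.2]
gripper_width: 0.0855
```

```bash
python3 - <<'E'
from h import *
rel([.5001,.0495,.1003])
for n,b in (("top",(260,150,400,260)),("scene",(240,90,400,210))):
    p=optics.capture(n); c=p["color"][b[1]:b[3],b[0]:b[2],::-1]
    cv2.imwrite(f"pics/{n}2.png",cv2.resize(c,None,fx=5,fy=5,interpolation=cv2.INTER_CUBIC))
E
```

```text
t 2.55 tcp [0.4997 0.0483 0.1756] zang 1.38 ydir [-0.002  0.001 -1.   ] w 0.0855 F [0.3  0.95 0.21] M [-0.    0.    0.03]
shift mm [-1.1 75.3  0.5] turn to 1.58deg: -0.0035
```

View pics/scene2.png

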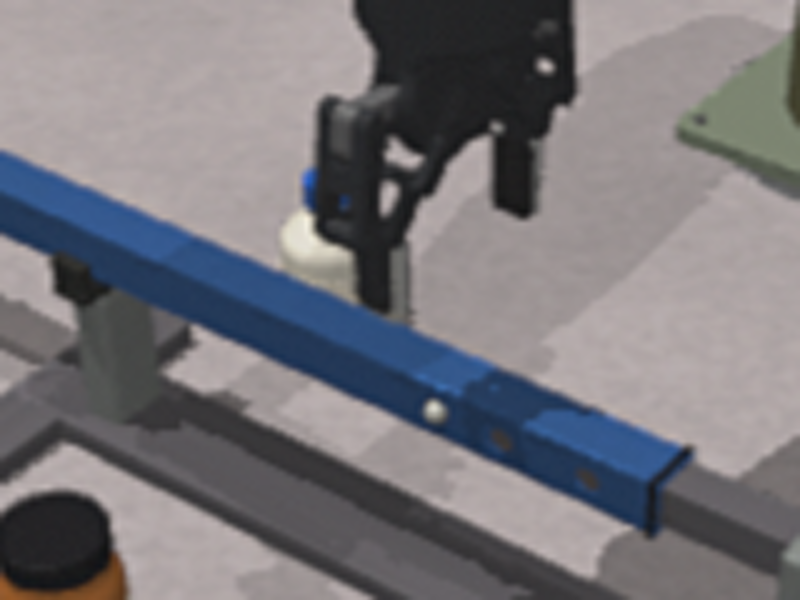

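View pics/top2.png

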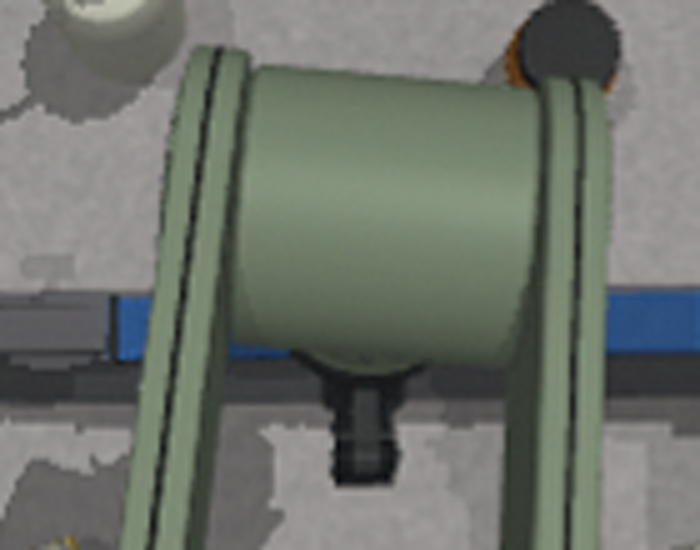

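The scene view shows the open fingers above the pole, with the far finger tip at crop (375,310) and clear of everything. I'm descending astride the tube.

Request:
carry_out:
  steps:
    - [[-1.2, 20, 0.5, -0.003], [-1.2, 40, 0.5, -0.003], [-1.2, 60, 0.5, -0.003], [-1.2, 71, 0.5, -0.003], [-1.2, 75, 0.5, -0.003], [-1.2, 75, 0.5, -0.003], [-1.2, 75, 0.5, -0.003]]

```text
clock: 3.23
tool_pos: [0.5012, 0.0516, 0.103]
tool_rot: [-0.507, 0.492, -0.493, 0.508]
wrist_force: [-0.5, 0.1, -0.2]
gripper_width: 0.0855
```

```bash
python3 - <<'E'
from h import *
rel([.5001,.0495,.1003])
for n,b in (("scene",(260,110,390,210)),):
    p=optics.capture(n); c=p["color"][b[1]:b[3],b[0]:b[2],::-1]
    cv2.imwrite(f"pics/{n}3.png",cv2.resize(c,None,fx=6,fy=6,interpolation=cv2.INTER_CUBIC))
E
```

```text
t 3.2333 tcp [0.5012 0.0516 0.103 ] zang 1.77 ydir [ 0.003  0.001 -1.   ] w 0.0855 F [-0.51  0.05 -0.17] M [-0.04 -0.02  0.02]
shift mm [ 2.1  2.7 -1.2] turn to 1.58deg: 0.0033
```

View pics/scene3.png

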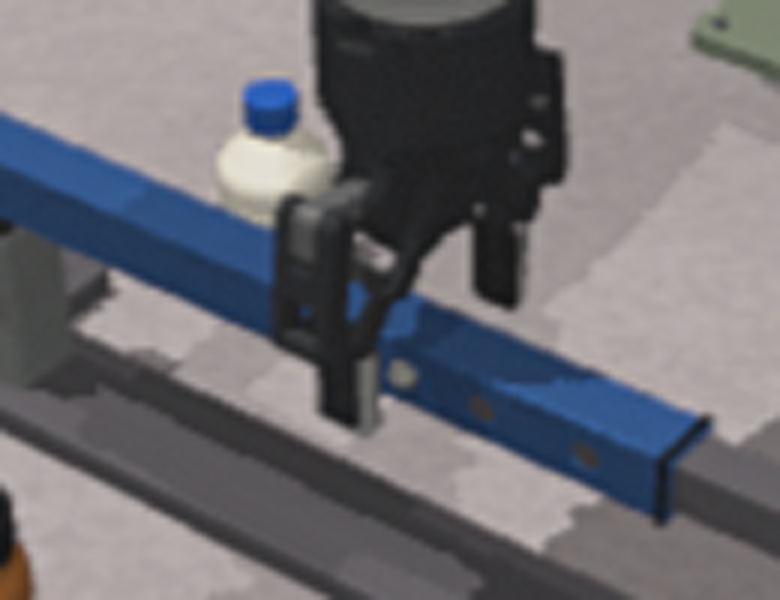

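The fingers straddle the tube, and the near pad lines up with the button at crop (402,373). I'm closing partway to feel for centring.

Request:
carry_out:
  steps:
    - [[2, 2.7, -1, 0.003], [2, 2.7, -1, 0.003], [2, 2.7, -1, 0.003], [2, 2.7, -1, 0.003], [2, 2.7, -1, 0.003], [2, 2.7, -1, 0.003], [2, 2.7, -1, 0.003], [2, 2.7, -1, 0.003], [2, 2.7, -1, 0.003], [2, 2.7, -1, 0.003]]
  jaw: 0.46
  grip_force: 20

```text
clock: 4.12
tool_pos: [0.5007, 0.0494, 0.1006]
tool_rot: [-0.506, 0.492, -0.494, 0.508]
wrist_force: [0.9, 1.0, 0.2]
gripper_width: 0.0396
```

```bash
python3 - <<'E'
from h import *
rel([.5001,.0495,.1003])
for n,b in (("scene",(260,110,390,210)),):
    p=optics.capture(n); c=p["color"][b[1]:b[3],b[0]:b[2],::-1]
    cv2.imwrite(f"pics/{n}4.png",cv2.resize(c,None,fx=6,fy=6,interpolation=cv2.INTER_CUBIC))
rel([.5001,.0495,.1003])
E
```

```text
t 4.1167 tcp [0.5007 0.0494 0.1006] zang 1.58 ydir [ 0.004  0.001 -1.   ] w 0.0396 F [0.87 1.01 0.18] M [ 0.05  0.05 -0.02]
shift mm [-0.1  0.3 -0.6] turn to 1.58deg: 0.0001
t 4.1667 tcp [0.5007 0.0494 0.1006] zang 1.58 ydir [ 0.004  0.001 -1.   ] w 0.0395 F [-0.53  0.15 -0.12] M [ 0.04  0.02 -0.05]
shift mm [-0.1  0.3 -0.6] turn to 1.58deg: 0.0
```

View pics/scene4.png

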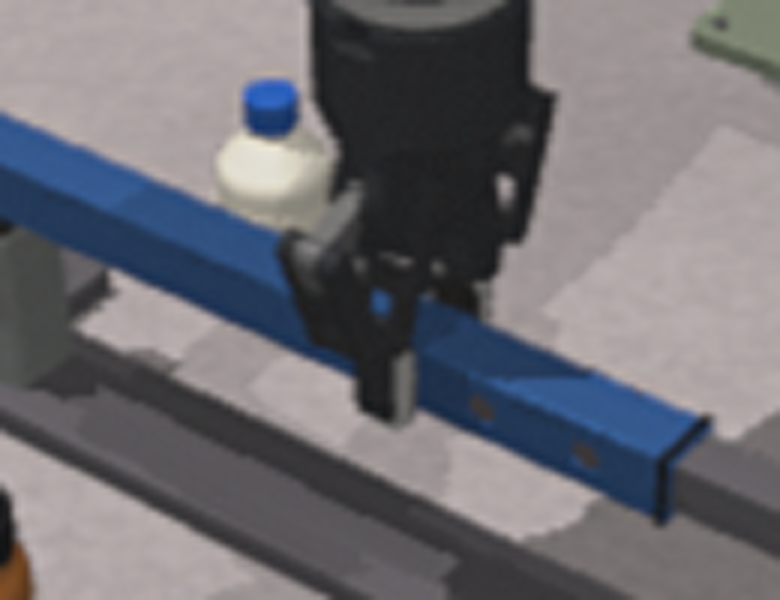

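The pads now cover the button, at a width of 39.5 mm with no load. I'll close a little further to feel the springs.

Request:
carry_out:
  steps:
    - [[0, 0, -0.5, 0], [0, 0, -0.5, 0], [0, 0, -0.5, 0], [0, 0, -0.5, 0]]
  jaw: 0.41

```text
clock: 4.5
tool_pos: [0.5005, 0.0494, 0.1008]
tool_rot: [-0.506, 0.492, -0.494, 0.508]
wrist_force: [0.9, 0.0, 1.7]
gripper_width: 0.0347
```

```bash
python3 - <<'E'
from h import *
for i in range(4):
    rel([.5001,.0495,.1003]); optics.capture("top")
E
```

```text
t 4.5 tcp [0.5005 0.0494 0.1008] zang 1.58 ydir [ 0.004  0.001 -1.   ] w 0.0347 F [0.92 0.01 1.67] M [-0.03 -0.06  0.06]
shift mm [-0.1  0.5 -0.4] turn to 1.58deg: 0.0
t 4.55 tcp [0.5005 0.0494 0.1008] zang 1.58 ydir [ 0.004  0.001 -1.   ] w 0.035 F [0.1  0.71 2.15] M [ 0.01 -0.1   0.07]
shift mm [-0.1  0.5 -0.4] turn to 1.58deg: -0.0
t 4.6 tcp [0.5005 0.0494 0.1008] zang 1.58 ydir [ 0.004  0.001 -1.   ] w 0.0352 F [-0.21  0.16  1.81] M [-0.02 -0.12 -0.01]
shift mm [-0.1  0.5 -0.4] turn to 1.58deg: -0.0001
t 4.65 tcp [0.5005 0.0494 0.1008] zang 1.58 ydir [ 0.004  0.001 -1.   ] w 0.035 F [0.87 0.05 0.4 ] M [ 0.08 -0.16  0.05]
shift mm [-0.1  0.5 -0.4] turn to 1.58deg: -0.0
```

The lateral force is balanced, so I'm gripping fully at 25 N.

Request:
carry_out:
  steps:
    - [[0, 0, 0, 0], [0, 0, 0, 0], [0, 0, 0, 0], [0, 0, 0, 0], [0, 0, 0, 0]]
  jaw: 0.3
  grip_force: 25

```text
clock: 5.12
tool_pos: [0.5007, 0.0494, 0.101]
tool_rot: [-0.506, 0.492, -0.494, 0.508]
wrist_force: [1.2, 0.1, 2.4]
gripper_width: 0.0278
```

```bash
python3 - <<'E'
from h import *
for i in range(4):
    rel([.5001,.0495,.1003]); optics.capture("top")
E
```

```text
t 5.1167 tcp [0.5007 0.0494 0.101 ] zang 1.59 ydir [ 0.005  0.001 -1.   ] w 0.0278 F [1.2  0.14 2.42] M [ 0.04 -0.13  0.08]
shift mm [-0.1  0.7 -0.6] turn to 1.58deg: 0.0001
t 5.1667 tcp [0.5007 0.0494 0.101 ] zang 1.59 ydir [ 0.005  0.001 -1.   ] w 0.0274 F [0.96 0.17 2.51] M [ 0.02 -0.09  0.04]
shift mm [-0.1  0.7 -0.6] turn to 1.58deg: 0.0001
t 5.2167 tcp [0.5007 0.0494 0.101 ] zang 1.58 ydir [ 0.005  0.001 -1.   ] w 0.0278 F [ 1.13 -0.69  3.69] M [ 0.02 -0.05  0.09]
shift mm [-0.2  0.7 -0.6] turn to 1.58deg: 0.0
t 5.2667 tcp [0.5007 0.0494 0.101 ] zang 1.58 ydir [ 0.005  0.001 -1.   ] w 0.0277 F [ 1.12 -0.41  2.52] M [ 0.04 -0.08  0.05]
shift mm [-0.2  0.7 -0.6] turn to 1.58deg: 0.0
```

The grip holds at 28 mm with forces low. Tool +x is the draw direction, so I'm starting to draw.

Request:
carry_out:
  steps:
    - [[1, 0, 0, 0], [2, 0, 0, 0], [3, 0, 0, 0], [4, 0, 0, 0], [5.5, 0, 0, 0], [7, 0, 0, 0], [8.5, 0, 0, 0], [10, 0, 0, 0]]

```text
clock: 5.98
tool_pos: [0.5007, 0.0409, 0.101]
tool_rot: [-0.505, 0.493, -0.493, 0.509]
wrist_force: [0.6, 4.9, 4.2]
gripper_width: 0.0276
```

```bash
python3 - <<'E'
from h import *
rel([.5001,.0495,.1003])
for n,b in (("scene",(260,110,390,210)),):
    p=optics.capture(n); c=p["color"][b[1]:b[3],b[0]:b[2],::-1]
    cv2.imwrite(f"pics/{n}5.png",cv2.resize(c,None,fx=6,fy=6,interpolation=cv2.INTER_CUBIC))
rel([.5001,.0495,.1003])
E
```

```text
t 5.9833 tcp [0.5007 0.0409 0.101 ] zang 1.59 ydir [ 0.004  0.003 -1.   ] w 0.0276 F [0.6  4.85 4.23] M [ 0.81 -0.02 -0.05]
shift mm [-8.6  0.8 -0.4] turn to 1.58deg: 0.0001
t 6.0333 tcp [0.5008 0.0399 0.101 ] zang 1.6 ydir [ 0.004  0.001 -1.   ] w 0.0276 F [0.36 1.51 3.07] M [ 0.5   0.05 -0.08]
shift mm [-9.6  0.7 -0.4] turn to 1.58deg: 0.0003
```

View pics/scene5.png

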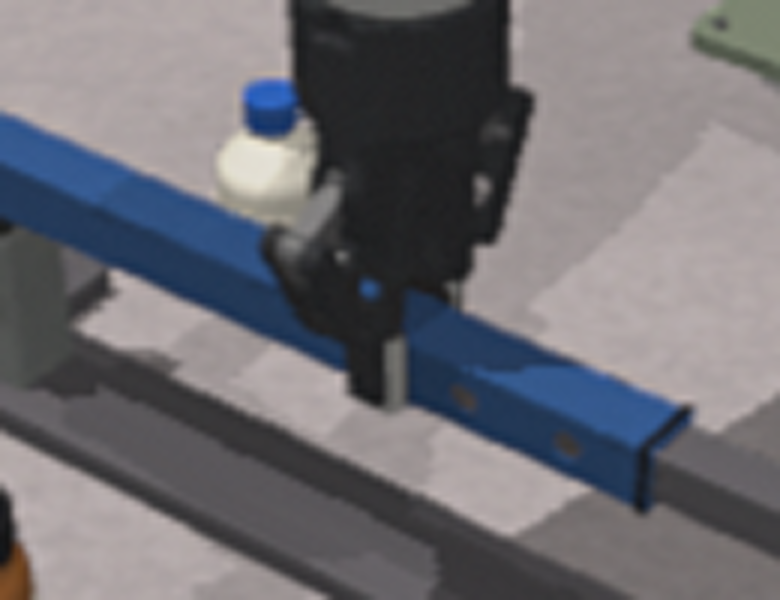

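The handle mouth moved about 20 crop px, from x 710 to 690, so it follows the pads with ~5 N of drag. I'm continuing to just short of the click.

Request:
carry_out:
  steps:
    - [[2, 0, 0, 0], [4, 0, 0, 0], [6, 0, 0, 0], [8, 0, 0, 0], [10, 0, 0, 0], [12, 0, 0, 0], [14, 0, 0, 0], [16, 0, 0, 0], [17, 0, 0, 0]]

```text
clock: 6.78
tool_pos: [0.5012, 0.023, 0.101]
tool_rot: [-0.505, 0.493, -0.494, 0.508]
wrist_force: [0.5, 4.1, 4.3]
gripper_width: 0.0279
```

```bash
python3 - <<'E'
from h import *
rel([.5001,.0495,.1003])
p=optics.capture("top"); h=optics.landmark_of("handle",p); print([(x["location"],x["conf"]) for x in h])
rel([.5001,.0495,.1003])
E
```

```text
t 6.7833 tcp [0.5012 0.023  0.101 ] zang 1.57 ydir [ 0.004  0.002 -1.   ] w 0.0279 F [0.52 4.06 4.26] M [ 0.72 -0.07 -0.03]
shift mm [-26.5   0.8  -0.3] turn to 1.58deg: -0.0002
[([0.4931, 0.1374, 0.1176], 0.73)]
t 6.8833 tcp [0.5012 0.0225 0.101 ] zang 1.57 ydir [ 0.004  0.001 -1.   ] w 0.0279 F [1.26 1.52 3.1 ] M [ 0.44  0.05 -0.12]
shift mm [-27.    0.7  -0.4] turn to 1.58deg: -0.0001
```

Now about 27 mm out. I'm creeping at 0.6 mm per row to find the click.

Request:
carry_out:
  steps:
    - [[0.6, 0, 0, 0], [1.2, 0, 0, 0], [1.8, 0, 0, 0], [2.4, 0, 0, 0], [3, 0, 0, 0], [3.6, 0, 0, 0]]

```text
clock: 7.38
tool_pos: [0.5014, 0.0178, 0.101]
tool_rot: [-0.506, 0.492, -0.494, 0.508]
wrist_force: [-0.1, -2.8, 2.7]
gripper_width: 0.0278
```

```bash
cat > look.py <<'E'
from h import *; import sys
rel([.5001,.0495,.1003])
b=(260,110,390,210)
p=optics.capture("scene"); c=p["color"][b[1]:b[3],b[0]:b[2],::-1]
cv2.imwrite(f"pics/{sys.argv[1]}.png",cv2.resize(c,None,fx=6,fy=6,interpolation=cv2.INTER_CUBIC))
rel([.5001,.0495,.1003])
E
python3 look.py a1
```

```text
t 7.3833 tcp [0.5014 0.0178 0.101 ] zang 1.59 ydir [ 0.004 -0.001 -1.   ] w 0.0278 F [-0.05 -2.8   2.73] M [-0.13 -0.04 -0.08]
shift mm [-31.7   0.7  -0.4] turn to 1.58deg: 0.0002
t 7.4333 tcp [0.5015 0.0174 0.101 ] zang 1.59 ydir [ 0.004 -0.002 -1.   ] w 0.0278 F [ 0.94 -4.24  2.63] M [-0.32 -0.07 -0.01]
shift mm [-32.1   0.7  -0.5] turn to 1.58deg: 0.0002
```

View pics/a1.png

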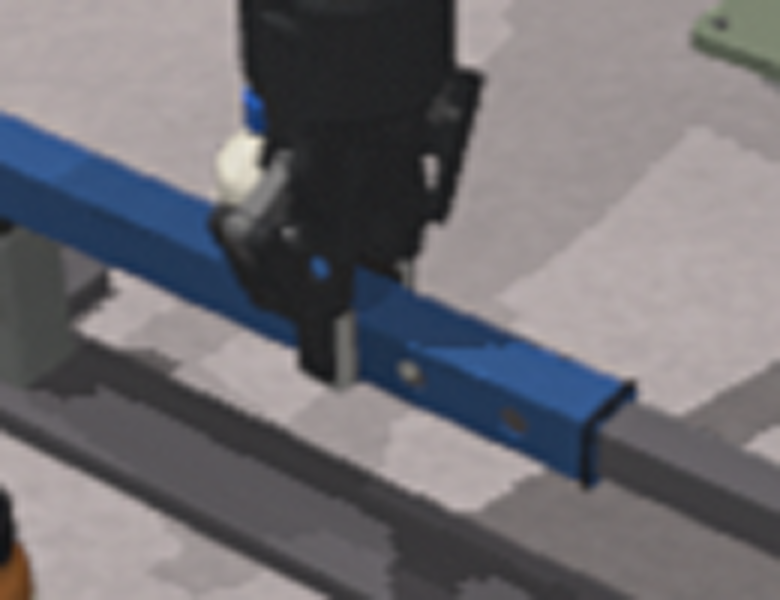

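The button shows in the hole at crop (410,372), and Fy flipped to -4 N, which means the dome is pulling itself in. It's only partly out, so I'm going a little further.

Request:
carry_out:
  steps:
    - [[0.4, 0, 0, 0], [0.8, 0, 0, 0], [1.2, 0, 0, 0], [1.2, 0, 0, 0]]

```text
clock: 7.77
tool_pos: [0.5016, 0.0155, 0.101]
tool_rot: [-0.507, 0.491, -0.495, 0.507]
wrist_force: [0.7, -4.6, 2.4]
gripper_width: 0.0279
```

```bash
python3 look.py a2
```

```text
t 7.7667 tcp [0.5016 0.0155 0.101 ] zang 1.59 ydir [ 0.004 -0.003 -1.   ] w 0.0279 F [ 0.68 -4.63  2.44] M [-0.48 -0.07  0.03]
shift mm [-34.    0.6  -0.5] turn to 1.58deg: 0.0002
t 7.8167 tcp [0.5015 0.0155 0.101 ] zang 1.6 ydir [ 0.004 -0.003 -1.   ] w 0.0273 F [-0.24 -7.05  2.17] M [-0.52 -0.01 -0.07]
shift mm [-34.    0.6  -0.5] turn to 1.58deg: 0.0003
```

View pics/a2.png

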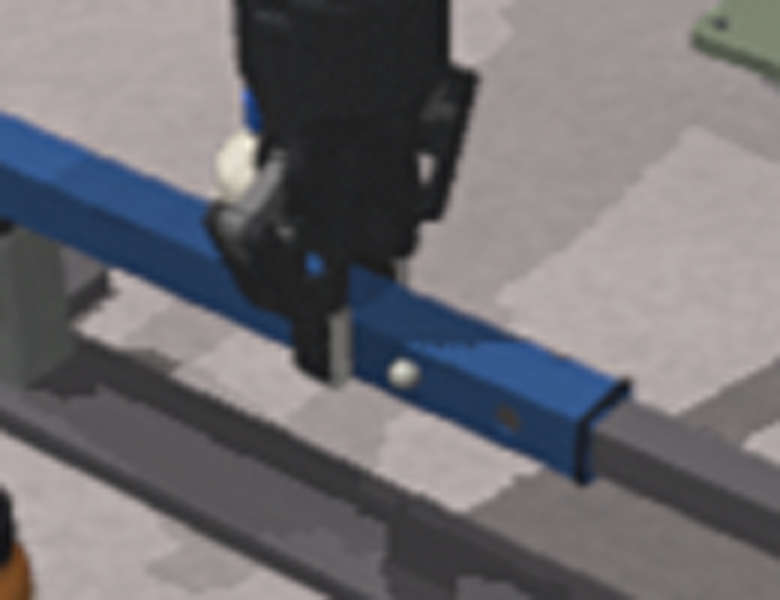

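The button now stands out fully at crop (404,374), and the domes are still tugging at about 7 N. I'm releasing so the handle can settle and holding for the milestone, then I'll go back to the buttons.

Request:
carry_out:
  steps:
    - [[0, 0, 0, 0], [0, 0, 0, 0], [0, 0, 0, 0], [0, 0, 0, 0], [0, 0, 0, 0], [0, 0, 0, 0]]
  jaw: 0.7

```text
clock: 8.32
tool_pos: [0.5013, 0.0158, 0.1008]
tool_rot: [-0.507, 0.491, -0.495, 0.507]
wrist_force: [-0.4, -0.9, 0.7]
gripper_width: 0.0592
```

```bash
python3 look.py a3
```

```text
t 8.3167 tcp [0.5013 0.0158 0.1008] zang 1.61 ydir [ 0.004 -0.003 -1.   ] w 0.0592 F [-0.38 -0.9   0.7 ] M [-0.11 -0.02  0.01]
shift mm [-33.7   0.4  -0.3] turn to 1.58deg: 0.0005
t 8.3667 tcp [0.5014 0.0157 0.1009] zang 1.6 ydir [ 0.004 -0.003 -1.   ] w 0.0597 F [0.8  0.14 0.37] M [ 0.01 -0.03 -0.  ]
shift mm [-33.8   0.5  -0.4] turn to 1.58deg: 0.0004
```

View pics/a3.png

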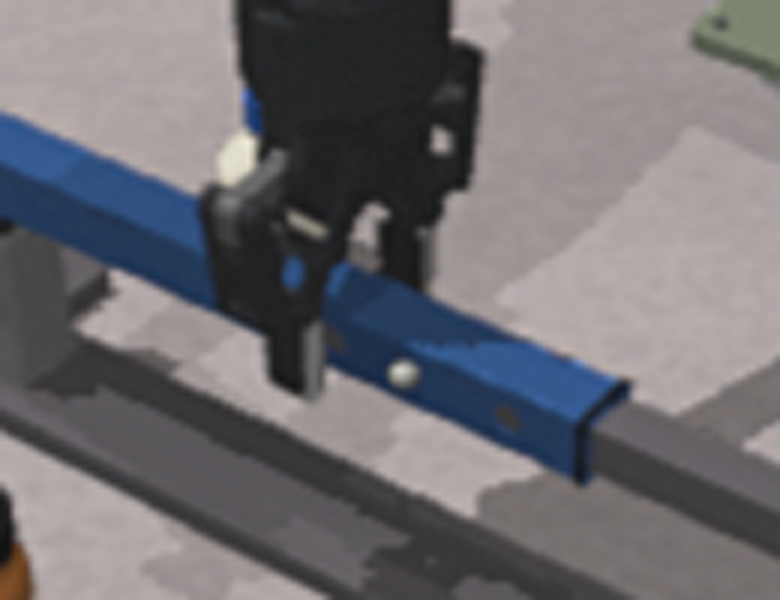

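The button is out of the middle hole, and the old hole shows at (334,335). I'm returning to the buttons.

Request:
carry_out:
  steps:
    - [[-8, 0.3, -0.3, 0], [-16, 0.3, -0.3, 0], [-24, 0.3, -0.3, 0], [-31, 0.3, -0.3, 0], [-33.8, 0.3, -0.3, 0], [-33.8, 0.3, -0.3, 0], [-33.8, 0.3, -0.3, 0], [-33.8, 0.3, -0.3, 0]]
  jaw: 0.7

```text
clock: 9.03
tool_pos: [0.5002, 0.0494, 0.1005]
tool_rot: [-0.507, 0.491, -0.495, 0.507]
wrist_force: [-0.0, 0.2, 0.4]
gripper_width: 0.06
```

Request:
carry_out:
  steps:
    - [[0, 0, 0, 0], [0, 0, 0, 0], [0, 0, 0, 0], [0, 0, 0, 0], [0, 0, 0, 0], [0, 0, 0, 0]]
  jaw: 0.46
  grip_force: 20

```text
clock: 9.53
tool_pos: [0.5005, 0.0493, 0.1006]
tool_rot: [-0.507, 0.491, -0.495, 0.507]
wrist_force: [1.1, -0.1, -0.4]
gripper_width: 0.0391
```

```bash
python3 look.py a4
```

```text
t 9.5333 tcp [0.5005 0.0493 0.1006] zang 1.61 ydir [ 0.005 -0.003 -1.   ] w 0.0391 F [ 1.12 -0.1  -0.43] M [-0.05 -0.16  0.01]
shift mm [-0.3  0.3 -0.4] turn to 1.58deg: 0.0004
t 9.5833 tcp [0.5005 0.0493 0.1006] zang 1.61 ydir [ 0.005 -0.003 -1.   ] w 0.0394 F [ 1.02 -0.82  0.78] M [-0.07 -0.16  0.01]
shift mm [-0.2  0.3 -0.3] turn to 1.58deg: 0.0004
```

View pics/a4.png

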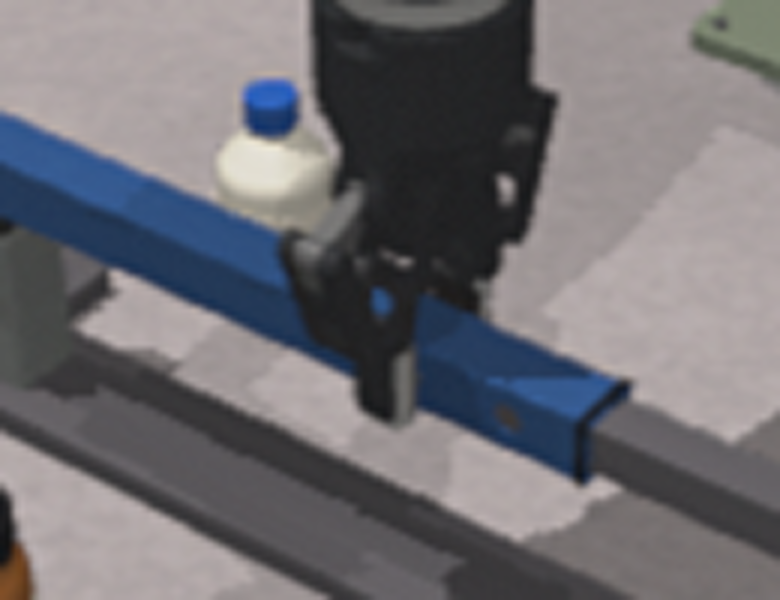

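The pads cover the buttons again. Now gripping.

Request:
carry_out:
  steps:
    - [[0, 0, 0, 0], [0, 0, 0, 0], [0, 0, 0, 0], [0, 0, 0, 0], [0, 0, 0, 0], [0, 0, 0, 0], [0, 0, 0, 0]]
  jaw: 0.3
  grip_force: 25

```text
clock: 10.17
tool_pos: [0.5008, 0.0492, 0.101]
tool_rot: [-0.506, 0.491, -0.495, 0.508]
wrist_force: [0.6, -1.0, 4.8]
gripper_width: 0.0273
```

```bash
python3 look.py a5
```

```text
t 10.1667 tcp [0.5008 0.0492 0.101 ] zang 1.61 ydir [ 0.006 -0.003 -1.   ] w 0.0273 F [ 0.64 -1.02  4.84] M [-0.03 -0.01 -0.03]
shift mm [-0.3  0.7 -0.7] turn to 1.58deg: 0.0005
t 10.2167 tcp [0.5008 0.0493 0.101 ] zang 1.61 ydir [ 0.006 -0.003 -1.   ] w 0.0274 F [-0.01  0.11  4.7 ] M [-0.06 -0.06 -0.06]
shift mm [-0.3  0.7 -0.7] turn to 1.58deg: 0.0005
```

The width is 27.4 mm and lateral forces are near zero, so both buttons are flush. I'm starting the second draw, with a step of about 44 mm.

Request:
carry_out:
  steps:
    - [[1, 0, 0, 0], [2, 0, 0, 0], [3, 0, 0, 0], [4, 0, 0, 0], [5.5, 0, 0, 0], [7, 0, 0, 0], [8.5, 0, 0, 0], [10, 0, 0, 0]]

```text
clock: 10.88
tool_pos: [0.5008, 0.0413, 0.101]
tool_rot: [-0.506, 0.492, -0.494, 0.508]
wrist_force: [0.6, 7.3, 4.6]
gripper_width: 0.0276
```

```bash
python3 look.py a6
```

```text
t 10.8833 tcp [0.5008 0.0413 0.101 ] zang 1.61 ydir [ 0.005  0.    -1.   ] w 0.0276 F [0.6  7.32 4.6 ] M [ 0.91  0.07 -0.06]
shift mm [-8.2  0.7 -0.5] turn to 1.58deg: 0.0006
t 10.9333 tcp [0.5009 0.0401 0.101 ] zang 1.64 ydir [ 0.005 -0.002 -1.   ] w 0.0274 F [0.84 1.3  4.41] M [ 0.44  0.02 -0.1 ]
shift mm [-9.4  0.7 -0.5] turn to 1.58deg: 0.001
```

View pics/a6.png

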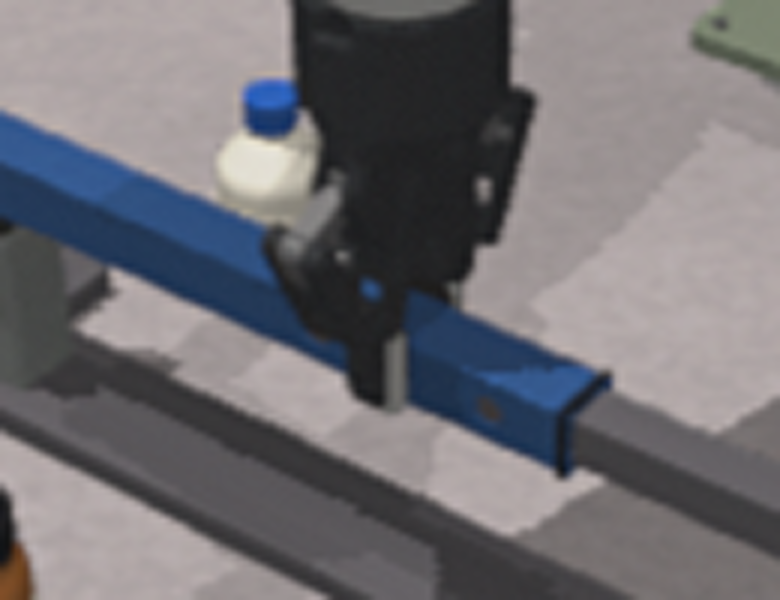

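The handle is following, and the last hole is now at crop (489,408). It needs about 34 mm more.

Request:
carry_out:
  steps:
    - [[2, 0, 0, 0], [4.5, 0, 0, 0], [7, 0, 0, 0], [9.5, 0, 0, 0], [12, 0, 0, 0], [14.5, 0, 0, 0], [17, 0, 0, 0], [19.5, 0, 0, 0], [22, 0, 0, 0], [24, 0, 0, 0], [26, 0, 0, 0], [27, 0, 0, 0]]

```text
clock: 11.93
tool_pos: [0.5015, 0.0131, 0.101]
tool_rot: [-0.506, 0.491, -0.495, 0.508]
wrist_force: [0.6, 5.1, 4.1]
gripper_width: 0.0277
```

```bash
python3 look.py a7
```

```text
t 11.9333 tcp [0.5015 0.0131 0.101 ] zang 1.61 ydir [ 0.005 -0.001 -1.   ] w 0.0277 F [0.63 5.08 4.05] M [ 0.81  0.02 -0.02]
shift mm [-36.5   0.7  -0.4] turn to 1.58deg: 0.0005
t 11.9833 tcp [0.5015 0.0127 0.101 ] zang 1.61 ydir [ 0.005 -0.002 -1.   ] w 0.0275 F [0.27 2.96 3.56] M [ 0.56 -0.01 -0.06]
shift mm [-36.8   0.6  -0.4] turn to 1.58deg: 0.0005
```

View pics/a7.png

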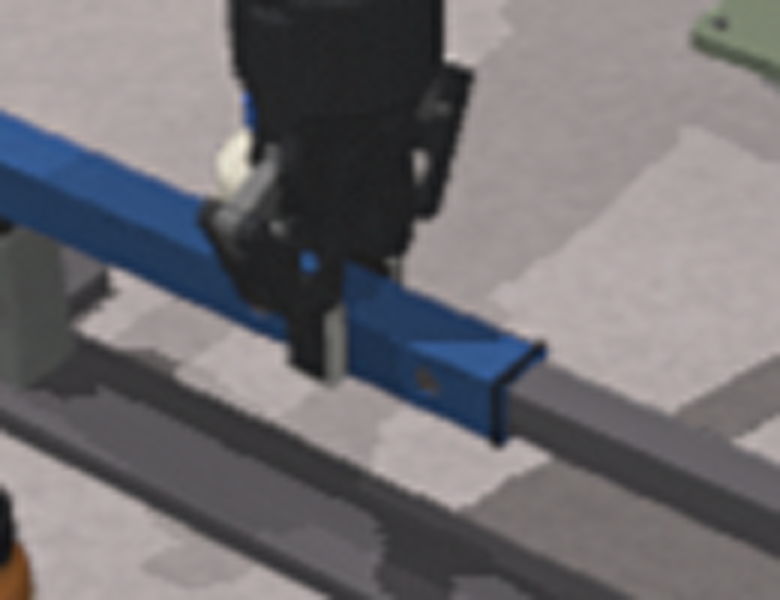

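The last hole is at crop (427,380), 8–9 mm short of the button. I'm creeping.

Request:
carry_out:
  steps:
    - [[0.7, 0, 0, 0], [1.4, 0, 0, 0], [2.1, 0, 0, 0], [2.8, 0, 0, 0], [3.4, 0, 0, 0], [4, 0, 0, 0], [4.6, 0, 0, 0], [5.2, 0, 0, 0]]

```text
clock: 12.65
tool_pos: [0.5018, 0.0062, 0.101]
tool_rot: [-0.507, 0.49, -0.495, 0.507]
wrist_force: [0.2, -3.1, 3.6]
gripper_width: 0.028
```

```bash
python3 look.py a8
```

```text
t 12.65 tcp [0.5018 0.0062 0.101 ] zang 1.63 ydir [ 0.005 -0.004 -1.   ] w 0.028 F [ 0.25 -3.15  3.56] M [-0.23  0.   -0.03]
shift mm [-43.3   0.5  -0.4] turn to 1.58deg: 0.0008
t 12.7 tcp [0.5018 0.0058 0.101 ] zang 1.63 ydir [ 0.005 -0.005 -1.   ] w 0.0277 F [ 0.84 -5.24  2.76] M [-0.55 -0.02 -0.1 ]
shift mm [-43.7   0.5  -0.5] turn to 1.58deg: 0.0008
```

View pics/a8.png

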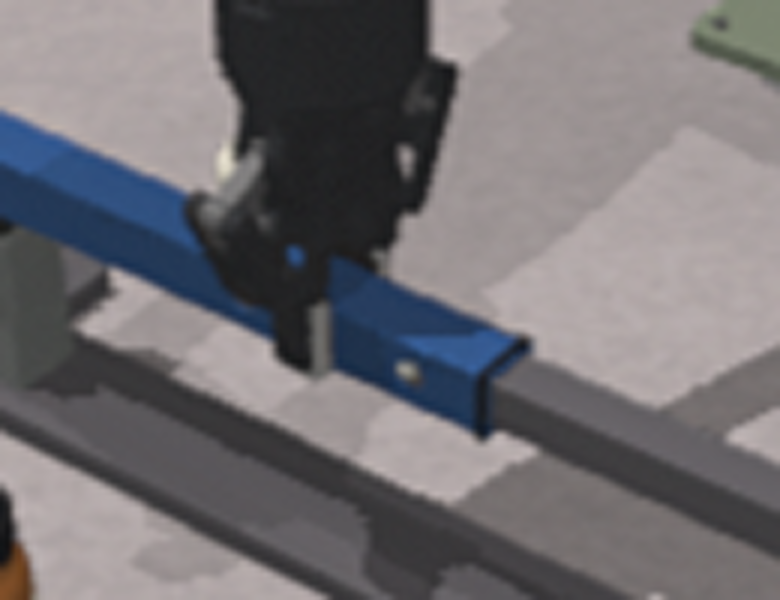

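Fy flipped to about -5 N and the dome is entering at crop (408,371). I'll move another 1.3 mm, as before.

Request:
carry_out:
  steps:
    - [[0.4, 0, 0, 0], [0.8, 0, 0, 0], [1.2, 0, 0, 0], [1.2, 0, 0, 0]]

```text
clock: 13.03
tool_pos: [0.5018, 0.0044, 0.101]
tool_rot: [0.507, -0.49, 0.495, -0.507]
wrist_force: [0.9, -2.9, 2.2]
gripper_width: 0.0271
```

```bash
python3 look.py a9
```

```text
t 13.0333 tcp [0.5018 0.0044 0.101 ] zang 1.63 ydir [ 0.005 -0.006 -1.   ] w 0.0271 F [ 0.9  -2.93  2.18] M [-0.2  -0.02 -0.05]
shift mm [-45.2   0.4  -0.4] turn to 1.58deg: 0.0008
t 13.0833 tcp [0.5018 0.0044 0.101 ] zang 1.63 ydir [ 0.005 -0.006 -1.   ] w 0.0275 F [ 0.37 -3.2   2.76] M [-0.23  0.04 -0.06]
shift mm [-45.2   0.5  -0.4] turn to 1.58deg: 0.0009
```

View pics/a9.png

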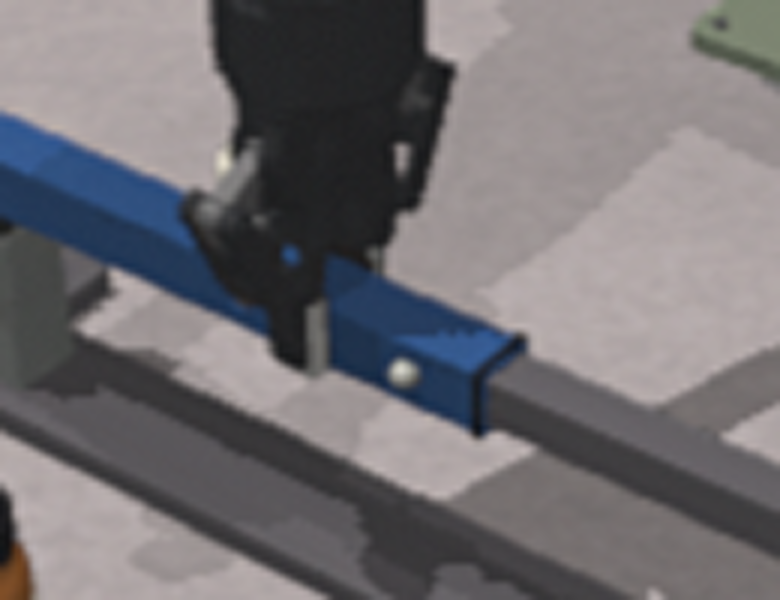

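The button stands fully out of the last hole at crop (404,374). I'm releasing and rising clear.

Request:
carry_out:
  steps:
    - [[0, 0, 0, 0], [0, 0, 0, 0], [0, 0, 0, 0], [0, 0, 0, 0], [0, 0, 0, 0], [0, 0, 0, 0], [0, 0, 0, 0], [0, 0, 0, 0]]
  jaw: 0.8

```text
clock: 13.75
tool_pos: [0.5018, 0.0044, 0.101]
tool_rot: [0.507, -0.49, 0.495, -0.507]
wrist_force: [-0.2, 0.1, -0.0]
gripper_width: 0.0682
```

Request:
carry_out:
  steps:
    - [[0, -10, 0, 0], [0, -25, 0, 0], [0, -45, 0, 0], [0, -70, 0, 0], [0, -95, 0, 0], [0, -120, 0, 0], [0, -120, 0, 0], [0, -120, 0, 0]]

```text
clock: 14.42
tool_pos: [0.5028, 0.0049, 0.2238]
tool_rot: [-0.506, 0.489, -0.497, 0.508]
wrist_force: [-1.4, 0.0, -0.1]
gripper_width: 0.0686
```

Request:
carry_out:
  steps:
    - [[0, 0, -20, 0], [0, 0, -45, 0], [0, 0, -70, 0], [0, 0, -95, 0], [0, 0, -110, 0], [0, 0, -110, 0], [0, 0, -110, 0]]

```text
clock: 15.0
tool_pos: [0.3921, 0.0019, 0.2219]
tool_rot: [-0.506, 0.489, -0.497, 0.508]
wrist_force: [0.5, -0.3, 0.5]
gripper_width: 0.0681
```

```bash
python3 - <<'E'
from h import *
rel([.5,.05,.1])
p=optics.capture("scene"); t=optics.capture("top")
a=cv2.resize(p["color"][110:210,260:390,::-1],None,fx=4,fy=4,interpolation=cv2.INTER_CUBIC)
b=cv2.resize(t["color"][190:240,270:400,::-1],None,fx=4,fy=4,interpolation=cv2.INTER_CUBIC)
cv2.imwrite("pics/f.png",np.vstack([a,b]))
for n in("handle","buttons","jar","wash_bottle","tip_box","sample_bottle"):
    for q in(p,t): print(n,[(x["location"].round(3).tolist() if hasattr(x["location"],"round") else x["location"],x["conf"]) for x in optics.landmark_of(n,q)][:1])
E
```

```text
t 15.0 tcp [0.3921 0.0019 0.2219] zang 1.61 ydir [ 0.01  -0.006 -1.   ] w 0.0681 F [ 0.49 -0.25  0.5 ] M [-0.04 -0.02  0.02]
shift mm [-45.9 122.7 108. ] turn to 1.58deg: 0.0005
handle [([0.4999, 0.0889, 0.1165], 0.6)]
handle [([0.4962, 0.0839, 0.1166], 0.96)]
buttons [([0.5025, 0.0523, 0.1205], 0.79)]
buttons [([0.5023, 0.0516, 0.12], 0.85)]
jar [([0.6517, -0.059, 0.0047], 0.83)]
jar [([0.6511, -0.059, 0.0033], 0.72)]
wash_bottle [([0.6745, 0.1776, 0.0012], 0.65)]
wash_bottle [([0.6825, 0.1778, -0.0042], 0.77)]
tip_box [([0.3371, 0.2309, -0.0005], 0.9)]
tip_box [([0.3318, 0.2341, 0.0036], 0.89)]
sample_bottle [([0.5008, 0.0888, 0.114], 0.73)]
sample_bottle []
```

View pics/f.png

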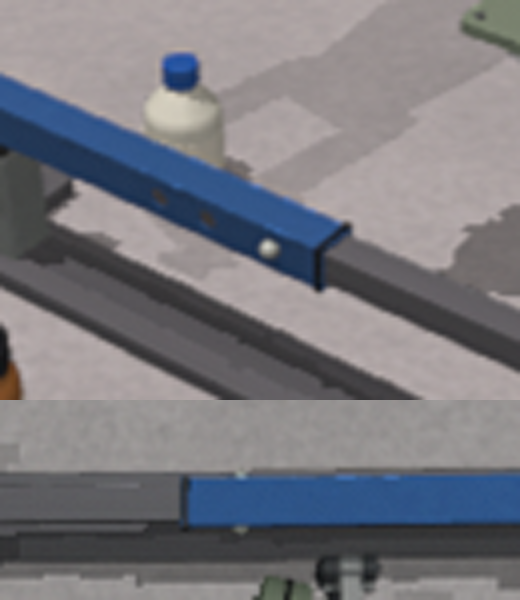

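The final views show both domes out, at (240,475) and (240,529) in the top crop. The two empty holes lie behind the button at (268,248) in the scene crop. The mouth is about 34 mm beyond the buttons, so I'm handing the job in.

```bash
python3 -c "
from cell import ticket
print(ticket.close_job())"
```

```text
the job is handed in; nothing more can be done
None
```

The handle is let out to its full length, and I handed the job in at about 15.6 s on the robot's clock. The hand-in gives no verdict, so success is not confirmed.

**What I did:** I pinched the buttons flush at 25 N and drew the handle about 34 mm until they clicked into the middle holes. I let go there for about half a second, then pinched again and drew about 45 mm to the last holes. Then I opened the gripper, rose clear and moved aside.

**Force on the way:** the wrist read at most about 7 N along the pole whenever I checked it. I did not read it while a move was running. It changed sign at each click, as the domes pulled themselves into the holes.

**Last checks:**
- **Buttons:** after the final release, the top view shows both standing out. The scene view shows the +x one fully out of the last hole, with the two empty holes behind it. At the middle holes I saw only the +x button; the other was hidden.
- **Handle position:** the networks put the mouth 32 to 37 mm beyond the buttons, within the 10 to 45 mm allowed.
- **Robot:** it was clear of everything, with the wrist force at noise level.
- **Bystanders:** the jar, wash bottle and tip box read within about 4 mm of their first readings. The network missed the sample bottle at the end (one wrong hit on the handle, none in the other view), so its position has no final number. It stands where it did in the pictures.

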